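# Proof-load a tracking tag on the spring gauge and hold it at the mark

### The job

Proof-load the blue tag: lift it out of its cradle, slip the steel ring at its nose down over the spring gauge's upturned hook, then draw the tag slowly straight back in line with the gauge until the orange pointer stands between the two red marks, never pulling the pointer clear past the front mark nor letting it snap back. Finish while still holding the tag there against the spring, and leave the other things on the bench where they are.

Things in the scene. Friction and masses are not known exactly. Their poses are not given: they have to be found in the camera images.
- tag: Blue torpedo-shaped tag, 0.13 to 0.25 kg, lying level in a black cradle. Origin on its axis at mid-body, 40 mm above the bench in the cradle; x along the axis to the nose, z up. Body 36 mm across from x = -32 to 36 mm, nose end at 65, tail end at -65, thin stiff black aerial on to -145 mm. Saddles hold it at x = 20 to 28 and -28 to -20 mm; between them it can be gripped from above across its axis.
- tag_ring (a point): Centre of the steel ring at the blue tag's nose, on the axis 77 mm from the tag's origin. Wire 4 mm thick, hole 20 mm across; the ring lies flat (hole vertical) while the tag is in its cradle and must be kept so.
- cradle_a: Black cradle, fixed, base 94 x 62 x 6 mm, two V saddles up to 36 mm high; origin under its centre on the bench, x along the tag. Holds the blue tag, whose origin is 40 mm above it. The two cradles stand left and right, in either order.
- cradle_b: Second cradle of the same form, fixed, holding the yellow tag.
- gauge: Tubular spring gauge, fixed: level aluminium barrel 34 mm across, 180 mm long, black end caps, on two grey pillars on a plate 190 x 90 x 12 mm. Origin under the plate on the bench, 80 mm behind the barrel's mouth. Its x points along the barrel away from the mouth: the rod is drawn out towards -x. Barrel and rod axis 90 mm above the bench. A slot along the top shows the orange pointer.
- hook (a point): Steel hook at the inner rod's end, moving with it. Origin on the axis of its upright pin at the rod axis' height (90 mm above the bench), 124 mm before the gauge's origin with the rod in; axes as the gauge's. Pin 7 mm thick, round tip 15 mm above the origin; the rod's end stands 22 mm behind the pin (+x); the bar joining them runs 20 mm below the axis at the lowest.
- rod (a joint): Extension of the inner rod out of the barrel in m: 0 fully in, 0.075 its stop. The spring pulls back with about 1.8 N at 0 and 150 N/m more beyond (9.3 N at 50 mm).
- marker (a joint): Where the red marker clip is set, in m, in the same measure as the rod: with rod = marker the pointer stands midway between the two red marks. Set between 0.030 and 0.055 and stays put.
- pointer (a point): Top of the orange pointer, a T-shaped fin 4 mm thick along the gauge and 26 mm above the rod axis, carried by the inner rod in the barrel's slot; 174 mm behind the hook's pin.
- gate (a point): Midway between the two red marks of the marker clip astride the barrel, at pointer height. Marks 3 mm thick with 16 mm clear between them, on both sides of the slot; axes as the gauge's. The pointer passes between the tines of the rear mark on its way.
- spare_tag: Bystander: yellow tag of the same form, in the other cradle. Leave alone.
- screwdriver: Bystander: red-handled screwdriver, 190 mm, lying on the bench. Origin underneath.
- multimeter: Bystander: yellow and black multimeter lying flat, 165 x 80 x 45 mm. Origin underneath.
- clip_tray: Bystander: grey open tray with swivels and red clips, 110 x 80 x 28 mm. Origin underneath.
- wash_bottle: Bystander: white wash bottle with a bent spout, 68 mm across, 220 mm high. Origin underneath.
- tape_measure: Bystander: green and black tape measure, 70 x 36 x 66 mm. Origin underneath.
- jar: Bystander: amber jar with black lid, 58 mm across, 75 mm high. Origin underneath.
Mind the look-alikes: they are no part of the job. Of the things that look like the tag, the larger one is meant.

How it is judged:
By the outcome, as a careful person would: the job done as asked, in the order asked, and still so for the second after the job is handed in, while the arm keeps its last pose, push and grip.
It also fails if it takes over 42 s, if anything falls off the work surface, if the arm or the gripper's body presses on something with over 40 N, if the wrist force passes 120 N, or if a joint passes its speed limit or range.

### The arm

A 6-joint arm with a two-finger parallel gripper is mounted at the origin on the work surface. World frame = base frame: x ahead of the robot, y to its left, z up, the work surface at z = 0. Lengths are in m, angles in degrees, forces in N, time in s.
With the tool pointing down it reaches from about 0.4 to 0.825 m from the base axis. Payload 7 kg.
Tool frame: the origin (TCP) lies at the centre of the arm's flange, where the gripper is bolted on; the fingertips stand 178 mm ahead of it and the grasp point (between the pads) lies 159 mm ahead of it (tip_reach is the distance from the TCP to the fingertips, in m); z points along the fingers, y is the line along which they close (so a half turn about z gives the same grasp; the last joint's range is limited). The gripper opens to 88 mm and grips with 3 to 60 N. Pads are 19 mm wide; open, the fingers measure 130 mm over their backs; the gripper's body (78 mm by 193 mm) begins 47 mm behind the grasp point.
Start: joints at [90.82, 20.546, 0.682, 0, -70.136, -16.507], TCP at [0.183, 0.65, 0.405] pointing down, gripper open.
Joint ranges: [-176.03, 176.03], [-82.01, 121.73], [-58.28, 71.71], [-173.87, 95.51], [-174.79, -0.11], [-173.66, 173.66]. Speed limits (degrees/s): [136.94, 136.94, 172.46, 180, 180, 180].

### API

Orientations are given as [roll, pitch, yaw] about the fixed x, y, z axes, in that order (R = Rz(yaw) Ry(pitch) Rx(roll)).
In Python, from plant import * gives the robot as it stands.
- The arm moves only by the shell command python3 -m handwheel 'ROWS'. ROWS is JSON, a list of rows, each a list of 7 numbers: the opening, from -1 (shut) to 1 (fully open), then the shift along the tool's x, y, z as a fraction of full scale, then the turn, a rotation vector about the tool's x, y, z as a fraction of full scale. A call has 1 to 5 rows; each row shifts and turns the commanded pose from where the row before left it, along the tool's axes as they then stand; what a row does not reach is not made up. Full scale, the value 1, is 0.025 m for a shift and 6 degrees for a turn. A row lasts 1/8 s, in which the tool goes at most 62.5 mm and 10.7 degrees, less where a joint would pass 70% of its speed; a pose out of reach is approached as far as the arm can. A call with a number of a shift or a turn outside -1 to 1 is refused whole. A call with a gripper value outside its range is refused whole. The fingers move at their own pace and stop on an object; the grip force is fixed at half the most. Time passes only in rows, so rows that do not move let the fingers close. It gives the time, the measured TCP pose, the force, the opening and the grip force at its end, in the units of the state.
- get_obs(): the state, without advancing time (a new reading comes with each control period).
- snapshot(name): name is "scene" or "top"; returns a dict with "color" (384x512x3 uint8, red, green, blue), "fx", "fy", "cx", "cy" (pixels), "k1" (the pictures are not rectified: a ray, as slopes to the right and down, at radius r is drawn at 1 + k1 r^2 times it, then the intrinsics apply), "R" (3x3) and "t" (3): a world point X has camera coordinates R X + t. Camera axes: x right, y down, z forward; pixel columns grow to the right and rows downward; lengths in m; the calibration is good to about 2 mm. A picture is of the moment at which its call begins. There is no depth.
- close_job(): hands the job in; it is judged then, once.
The state is a dict: "clock": time; "joint_pos": joint angles; "qvel": joint speeds; "tau": joint torques, N m; "tool_pos": TCP position; "orientation": TCP orientation; "force": force on the tool from outside, world axes, zero at the start; "moment": the same for the moment, N m; "opening": finger opening in m; "gripper_force": force on a finger pad.
Only numpy, scipy, OpenCV 4.12 (cv2) and the standard library are available. Lean on these libraries where they do the work, as an engineer would, in place of code of your own. Each camera call takes 0.05 s, during which the arm holds its last target. There are 200 camera calls.

## Working session

There is one attempt and no reset: what is moved stays moved. The work goes in short steps, Python scripts to look and compute and a shell command to move; the robot and the scene stay as the last step left them, time stands still between calls to the robot, and variables do not carry over. Pictures are saved under pics/ and viewed, at most 10 in all, crops included, and the job is handed in when it is done.

```bash
mkdir -p pics
cat > h.py <<'E'
from plant import *
import numpy as np, cv2
def snap(n,f=None):
    s=snapshot(n)
    if f: cv2.imwrite(f'pics/{f}.png',s['color'][:,:,::-1])
    return s
def ray(s,u,v):
    K=np.array([[s['fx'],0,s['cx']],[0,s['fy'],s['cy']],[0,0,1]]);
    p=cv2.undistortPoints(np.array([[[u,v]]],float),K,np.array([s['k1'],0,0,0.])).ravel()
    R=np.array(s['R']);t=np.array(s['t'])
    return -R.T@t, R.T@np.array([p[0],p[1],1])
def onz(s,u,v,z):
    c,d=ray(s,u,v); return c+d*(z-c[2])/d[2]
def proj(s,X):
    K=np.array([[s['fx'],0,s['cx']],[0,s['fy'],s['cy']],[0,0,1]])
    return cv2.projectPoints(np.array([X],float),cv2.Rodrigues(np.array(s['R']))[0],np.array(s['t'],float),K,np.array([s['k1'],0,0,0.]))[0].ravel()
E
python3 - <<'E'
from h import *
a=snap('scene','scene0');b=snap('top','top0')
for s in(a,b): print(s['fx'],s['k1'],-np.array(s['R']).T@np.array(s['t']))
print(get_obs())
E
```

```text
386.08342815161245 0.027073522333595234 [ 1.56730835 -0.39610548  0.83386378]
370.5101269829696 -0.07794178218206362 [0.41682913 0.00522788 1.24562905]
{'clock': 0.1, 'joint_pos': array([ 9.08208300e+01,  2.05893467e+01,  6.39155055e-01, -1.75039183e-02,
       -7.01352983e+01, -1.65082426e+01]), 'qvel': array([ 0.0093348 , -0.07145606,  0.14564872,  0.03578255, -0.01004353,
       -0.0019372 ]), 'tau': array([-1.83601682e-03, -5.84164846e+01,  2.93755013e+01,  7.01574907e+00,
        1.01537336e-02, -4.51062726e-05]), 'tool_pos': array([0.1824538 , 0.64970453, 0.40379515]), 'orientation': array([ 1.79913358e+02, -8.51719958e-03, -1.56933662e+01]), 'force': array([ 0.78365294, -0.026473  , -0.73073019]), 'moment': array([-0.02403548,  0.04924513,  0.02970072]), 'gripper_force': 0.0, 'opening': 0.08752441155896262}
```

View pics/scene0.png

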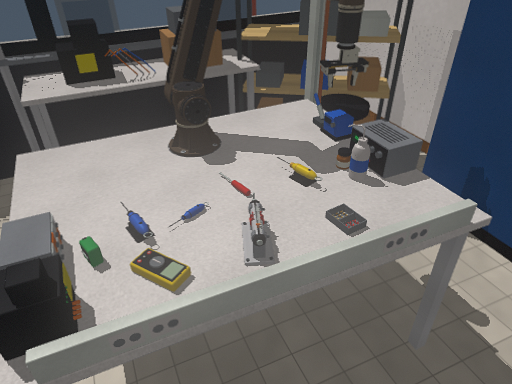

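View pics/top0.png

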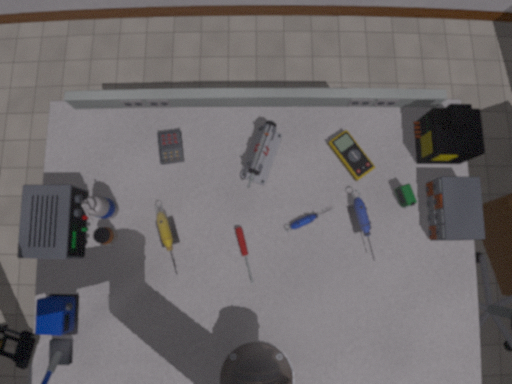

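The scene shows two blue tags. In the top view the one at (362,215) is larger and sits in a cradle. The one at (303,221) is smaller and lies on the bench. The yellow tag is at (165,230) and the gauge at (262,150), with its hook near (246,177). The larger blue tag fits the description, and I'll confirm it in a crop.

Run:
```python
from h import *
b=snap('top');c=b['color'][:,:,::-1]
f=lambda x0,y0,w,h,k:cv2.resize(c[y0:y0+h,x0:x0+w],None,fx=k,fy=k,interpolation=cv2.INTER_CUBIC)
cv2.imwrite('pics/crop1.png',np.hstack([f(280,170,100,100,4),f(225,110,75,100,4)[:400]]))
hsv=cv2.cvtColor(b['color'],cv2.COLOR_RGB2HSV)
def comps(m,mn=4):
    n,l,st,ce=cv2.connectedComponentsWithStats(m.astype(np.uint8))
    for i in range(1,n):
        if st[i,4]>=mn: print(st[i],ce[i].round(2))
H,S,V=[hsv[...,i].astype(int) for i in range(3)]
m=(H>105)&(H<130)&(S>110);m[:,:270]=0;m[:170]=0;m[270:]=0;m[:,385:]=0
comps(m)
ys,xs=np.nonzero(m&(np.arange(512)>340)[None]);
P=np.array([onz(b,x,y,.04)[:2] for x,y in zip(xs,ys)]);mu=P.mean(0)
w,v=np.linalg.eigh(np.cov((P-mu).T));a=v[:,1]*np.sign(v[0,1]);print('tag blob',mu,a,np.degrees(np.arctan2(a[1],a[0])),((P-mu)@a).min(),((P-mu)@a).max(),((P-mu)@v[:,0]).min(),((P-mu)@v[:,0]).max())
g=np.s_[110:195,225:300]
print('red');r=((H<6)|(H>172))&(S>110);q=np.zeros_like(r);q[g]=r[g];comps(q,2)
print('or');r=((H>=6)&(H<22))&(S>110);q=np.zeros_like(r);q[g]=r[g];comps(q,1)
```

```text
[356 199  12  25 121] [361.68 211.03]
[291 215  25  13 144] [302.78 221.08]
[364 225   5   7  24] [366.29 228.04]
tag blob [ 0.52701172 -0.35176594] [0.96839194 0.24943344] 14.443988638909307 -0.05773087455744811 0.05074292122092751 -0.011266487733172776 0.01064726472342585
red
or
[266 134   1   1   1] [266. 134.]
```

View pics/crop1.png

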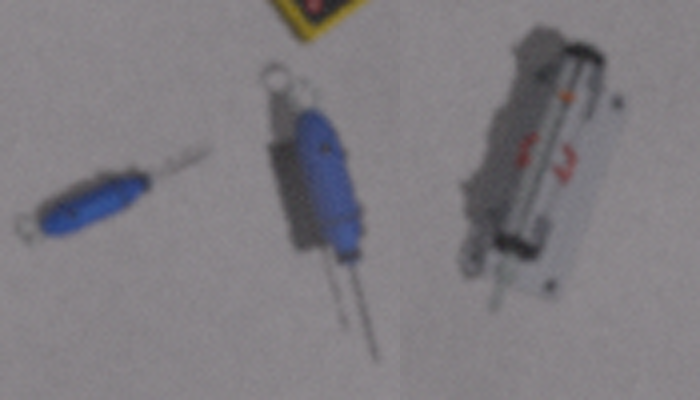

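The crop confirms it: the larger blue tag, in the cradle, is the right-hand one at (361,211), and the smaller one at (303,221) lies loose. The gauge has its hook towards the robot at about (249,185), the orange pointer at (266,134), and red marks around (256,147) to (266,151).

```bash
cat > m.py <<'E'
from h import *
def blob(s,x0,y0,x1,y1,z):
    c=s['color'][y0:y1,x0:x1].astype(float); w=np.clip(c[...,2]-c[...,0]-25,0,None)
    m=w>15
    n,l,st,ce=cv2.connectedComponentsWithStats(m.astype(np.uint8),connectivity=8);i=1+np.argmax(st[1:,4]);m=l==i
    ys,xs=np.nonzero(m);P=np.array([onz(s,x+x0,y+y0,z)[:2] for x,y in zip(xs,ys)]);mu=P.mean(0)
    w,v=np.linalg.eigh(np.cov((P-mu).T));a=v[:,1]*np.sign(v[0,1]);q=(P-mu)@a;r=(P-mu)@v[:,0]
    c0=mu+a*(q.min()+q.max())/2
    return c0,np.degrees(np.arctan2(a[1],a[0])),np.ptp(q),np.ptp(r),(xs.mean()+x0,ys.mean()+y0)
E
python3 - <<'E'
from m import *
b=snap('top');a=snap('scene')
print(blob(b,340,180,390,275,.04)); print(blob(a,115,205,158,245,.04))
for n,u,v,z in [('nose',357,197,.04),('ring',355.2,193.4,.04),('aertip',374.5,260,.04),('rearcap',270.75,122.5,.095),('frontcap',254.2,171.2,.095),('pin',249.2,185,.1),('ptr',266.3,134.3,.116)]: print(n,onz(b,u,v,z))
c=a['color'][:,:,::-1]
f=lambda x0,y0,w,h,k:cv2.resize(c[y0:y0+h,x0:x0+w],None,fx=k,fy=k,interpolation=cv2.INTER_CUBIC)
cv2.imwrite('pics/crop2.png',np.hstack([f(110,195,60,60,6),f(225,190,60,80,6)[:360]]))
E
```

```text
(array([ 0.52262542, -0.35169956]), np.float64(14.030310112549026), np.float64(0.11325362985760346), np.float64(0.027678601210789223), (np.float64(362.36607142857144), np.float64(214.79464285714286)))
(array([ 0.51747771, -0.34921475]), np.float64(11.574152836435468), np.float64(0.12666570472011665), np.float64(0.03535110046454701), (np.float64(137.6457399103139), np.float64(222.4080717488789)))
nose [ 0.58283177 -0.33608605  0.04      ]
ring [ 0.59486937 -0.33059704  0.04      ]
aertip [ 0.3767769  -0.38520119  0.04      ]
rearcap [ 0.81996094 -0.05109825  0.095     ]
frontcap [0.65902031 0.00315778 0.095     ]
pin [0.613861   0.01902072 0.1       ]
ptr [ 0.7736164  -0.03553918  0.116     ]
```

View pics/crop2.png

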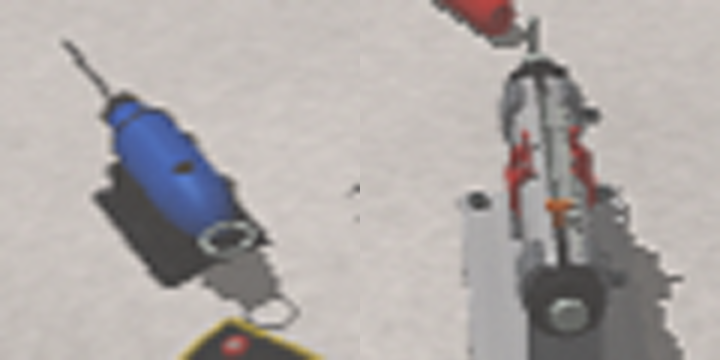

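Crop 2 shows the ring lying flat at scene (148,235) and the hook pin near (254,194). I put the tag's origin at about (0.519, -0.350) with yaw 14°, and the gauge's yaw at about -18.7°. Moving over.

```bash
python3 -m handwheel '[[1,1,1,0,0,0,-1],[1,1,1,0,0,0,-1],[1,1,1,0,0,0,-1],[1,1,1,0,0,0,-1],[1,1,1,0,0,0,-1]]'
python3 -m handwheel '[[1,0,1,0,0,0,0],[1,0,1,0,0,0,0],[1,0,1,0,0,0,0],[1,0,1,0,0,0,0],[1,0,1,0,0,0,0]]'; python3 -c "
from plant import *
print(get_obs())"
```

```text
clock: 0.88
tool_pos: [0.2985, 0.5175, 0.4048]
orientation: [-180.0, -0.0, 14.5]
force: [0.5, -0.3, 0.1]
opening: 0.0875
gripper_force: 0.0
clock: 1.5
tool_pos: [0.329, 0.3958, 0.4048]
orientation: [-180.0, -0.0, 14.3]
force: [0.3, -0.1, -0.1]
opening: 0.0875
gripper_force: 0.0
{'clock': 1.5, 'joint_pos': array([ 7.21424842e+01,  5.35361303e+00, -1.92556479e+01,  1.42261211e-03,
       -6.53779529e+01,  3.21857268e+01]), 'qvel': array([-12.35526871, -11.79066479, -13.57640556,   0.11752738,
         1.79683529,  12.25862681]), 'tau': array([ 1.65251154e+00, -3.47811556e+01,  2.90144330e+01,  6.66881964e+00,
        1.85286597e-02, -3.73575529e-01]), 'tool_pos': array([0.32904108, 0.39583781, 0.40478315]), 'orientation': array([-1.79989868e+02, -7.90537049e-03,  1.43288028e+01]), 'force': array([ 0.26650389, -0.14942428, -0.09968396]), 'moment': array([ 0.00772941, -0.01384496,  0.02517027]), 'gripper_force': 0.0, 'opening': 0.08753037839093064}
```

```bash
for i in 1; do
python3 -m handwheel '[[1,0,1,0,0,0,0],[1,0,1,0,0,0,0],[1,0,1,0,0,0,0],[1,0,1,0,0,0,0],[1,0,1,0,0,0,0]]'
python3 -m handwheel '[[1,0,1,0,0,0,0],[1,0,1,0,0,0,0],[1,0,1,0,0,0,0],[1,0,1,0,0,0,0],[1,0,1,0,0,0,0]]'
python3 -m handwheel '[[1,0,1,0,0,0,0],[1,0,1,0,0,0,0],[1,0,1,0,0,0,0],[1,0,1,0,0,0,0],[1,0,1,0,0,0,0]]'
python3 -m handwheel '[[1,0,1,0,0,0,0],[1,0,1,0,0,0,0],[1,0,1,0,0,0,0],[1,0,1,0,0,0,0],[1,0,1,0,0,0,0]]'
python3 -m handwheel '[[1,0,1,0,0,0,0],[1,0,1,0,0,0,0],[1,0,1,0,0,0,0],[1,0,1,0,0,0,0],[1,0,1,0,0,0,0]]'
python3 -m handwheel '[[1,0,1,0.6,0,0,0],[1,0,1,0.6,0,0,0],[1,0,1,0.6,0,0,0],[1,0,1,0.6,0,0,0],[1,0,0.6,0.6,0,0,0]]'
done | grep -A2 clock; python3 -c "
from plant import *
print(get_obs()['joint_pos'])"
```

```text
clock: 2.12
tool_pos: [0.3601, 0.2747, 0.4047]
orientation: [-180.0, -0.0, 14.3]
--
clock: 2.75
tool_pos: [0.3907, 0.1535, 0.4047]
orientation: [-180.0, -0.0, 14.3]
--
clock: 3.38
tool_pos: [0.4214, 0.0324, 0.4047]
orientation: [-180.0, -0.0, 14.3]
--
clock: 4.0
tool_pos: [0.4521, -0.0887, 0.4047]
orientation: [-180.0, -0.0, 14.3]
--
clock: 4.62
tool_pos: [0.4829, -0.2098, 0.4046]
orientation: [-180.0, 0.0, 14.3]
--
clock: 5.25
tool_pos: [0.5114, -0.3212, 0.3289]
orientation: [-180.0, 0.0, 14.3]
[-1.36130577e+01  1.72828720e+01 -1.45404851e+01  4.16326550e-03
 -5.81947911e+01  1.17870002e+02]
```

```bash
python3 -m handwheel '[[1,0,0.6,0.8,0,0,0],[1,0,0.5,0.8,0,0,0],[1,0,0,0.5,0,0,0],[1,0,0,0,0,0,0],[1,0,0,0,0,0,0]]'
python3 - <<'E'
from m import *
o=get_obs();p=np.array(o['tool_pos']);print(p,o['orientation'])
b=snap('top','top2');print(blob(b,340,180,390,275,.04))
a=snap('scene');c=a['color'][100:270,80:220,::-1]
cv2.imwrite('pics/crop3.png',cv2.resize(c,None,fx=3.5,fy=3.5,interpolation=cv2.INTER_CUBIC))
E
```

```text
clock: 5.88
tool_pos: [0.5189, -0.3459, 0.2778]
orientation: [180.0, -0.0, 14.4]
force: [0.0, -0.6, 0.6]
opening: 0.0879
gripper_force: 0.0
[ 0.51890327 -0.34594742  0.2778205 ] [ 1.79964472e+02 -3.71452149e-02  1.43565038e+01]
(array([ 0.47734508, -0.36284649]), np.float64(-30.877529917552984), np.float64(0.025611048204320405), np.float64(0.019179343213980966), (np.float64(366.4054054054054), np.float64(229.0)))
```

View pics/crop3.png

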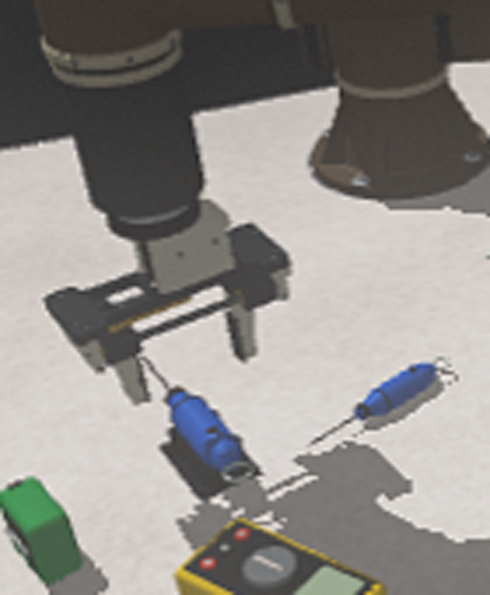

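The crop shows the open fingers straddling the larger blue tag across its axis, tag centre at crop (205,430). Descending and gripping.

```bash
python3 -m handwheel '[[1,0,0.16,0.8,0,0,0],[1,0,0,0.8,0,0,0],[1,0,0,0.8,0,0,0],[1,0,0,0.75,0,0,0],[1,0,0,0,0,0,0]]'
python3 -m handwheel '[[1,0,0,0,0,0,0],[-1,0,0,0,0,0,0],[-1,0,0,0,0,0,0],[-1,0,0,0,0,0,0],[-1,0,0,0,0,0,0]]'
```

```text
clock: 6.6
tool_pos: [0.5193, -0.3498, 0.1978]
orientation: [-179.9, 0.1, 14.3]
force: [0.8, -0.3, -0.0]
opening: 0.0878
gripper_force: 0.0
clock: 7.22
tool_pos: [0.5196, -0.3502, 0.1985]
orientation: [180.0, -0.0, 14.3]
force: [-1.0, 0.1, -0.7]
opening: 0.053
gripper_force: 0.0
```

```bash
python3 -m handwheel '[[-1,0,0,0,0,0,0],[-1,0,0,0,0,0,0],[-1,0,0,0,0,0,0],[-1,0,0,0,0,0,0]]'
python3 -m handwheel '[[-1,0,0,-0.2,0,0,0],[-1,0,0,-0.4,0,0,0],[-1,0,0,-0.8,0,0,0],[-1,0,0,-1,0,0,0],[-1,0,0,-1,0,0,0]]'
```

```text
clock: 7.72
tool_pos: [0.5193, -0.3494, 0.1983]
orientation: [-179.9, 0.0, 14.3]
force: [-0.5, 6.0, 3.2]
opening: 0.0356
gripper_force: 30.0
clock: 8.35
tool_pos: [0.5195, -0.3503, 0.2847]
orientation: [180.0, -0.0, 14.3]
force: [0.8, -0.5, -1.6]
opening: 0.0351
gripper_force: 30.0
```

```bash
(python3 -m handwheel '[[-1,0,-0.5,-0.3,0,0,0.6],[-1,0,-1,-0.3,0,0,0.9],[-1,0,-1,0,0,0,1],[-1,0,-1,0,0,0,1],[-1,0,-1,0,0,0,1]]'
python3 -m handwheel '[[-1,0,-1,0,0,0,1],[-1,0,-1,0,0,0,0],[-1,0,-1,0,0,0,0],[-1,0,-1,0,0,0,0],[-1,0,-1,0,0,0,0]]') | grep -v force
```

```text
clock: 8.98
tool_pos: [0.5125, -0.2382, 0.2992]
orientation: [-180.0, -0.0, -12.9]
opening: 0.0348
clock: 9.6
tool_pos: [0.5504, -0.119, 0.2991]
orientation: [-180.0, -0.0, -18.7]
opening: 0.0354
```

```bash
(python3 -m handwheel '[[-1,-0.6,-1,0,0,0,0],[-1,-0.6,-1,0,0,0,0],[-1,-0.6,-1,0,0,0,0],[-1,-0.6,-1,0,0,0,0],[-1,-0.1,-1,0,0,0,0]]'
python3 -m handwheel '[[-1,0,-0.6,0,0,0,0],[-1,0,-0.3,0,0,0,0],[-1,0,0,0,0,0,0],[-1,0,0,0,0,0,0]]') | grep -v force
python3 - <<'E'
from m import *
o=get_obs();p=np.array(o['tool_pos']);print(p,o['orientation'])
b=snap('top');a=snap('scene')
y=np.radians(-18.7);r=p+[.077*np.cos(y),.077*np.sin(y),-.159];print('ring est',r,'top',proj(b,r),'scene',proj(a,r))
q=np.array([.6139,.0190,.105]);print('pin top',proj(b,q),proj(a,q))
f=lambda s,x0,y0,w,h,k:cv2.resize(s['color'][y0:y0+h,x0:x0+w,::-1],None,fx=k,fy=k,interpolation=cv2.INTER_CUBIC)
cv2.imwrite('pics/crop4.png',np.hstack([f(b,225,150,50,60,8),f(a,230,160,50,60,8)]))
E
```

```text
clock: 10.22
tool_pos: [0.5305, 0.0195, 0.2993]
orientation: [-180.0, -0.0, -18.7]
opening: 0.035
clock: 10.72
tool_pos: [0.5382, 0.0395, 0.2983]
orientation: [180.0, 0.0, -18.7]
opening: 0.0353
[0.53817714 0.03949612 0.29827617] [ 1.79982509e+02  2.32683350e-02 -1.87271572e+01]
ring est [0.61111233 0.01480891 0.13927617] top [250.43116631 183.69235824] scene [250.14877364 183.95714156]
pin top [249.18683141 184.71634895] [251.84926042 192.74439377]
```

View pics/crop4.png

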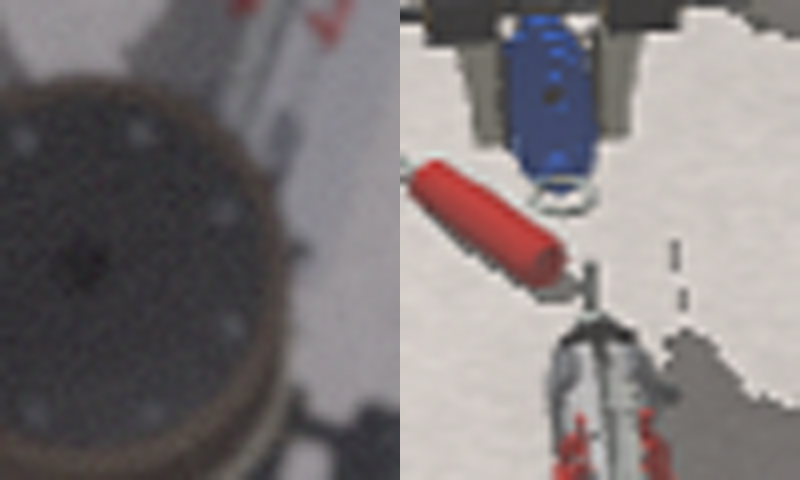

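The crop shows the ring at scene (250.2,184.4), which matches the arm-based estimate to 0.5 px. The pin tip is at (253.8,193), about 2 px right of my estimate. I'll refine the pin's position from the saved images.

Run:
```python
from m import *
a=snap('scene');b=snap('top');A=a['color'];T=cv2.imread('pics/top0.png')[:,:,::-1]
print('scene gray'); print(cv2.cvtColor(A,cv2.COLOR_RGB2GRAY)[190:203,246:262])
print('top gray');print(cv2.cvtColor(T,cv2.COLOR_RGB2GRAY)[168:192,242:262])
for n,X in [('frontcaptop',(.659,.0032,.107)),('rearc',(.825,-.0529,.09)),('pin',(.6139,.019,.105)),('pin+5mm lat',(.6155,.0237,.105))]: print(n,proj(a,X),proj(b,X))
c,d=ray(a,253.9,192.8);print('scene ray at z.104',c+d*(.104-c[2])/d[2])
```

```text
scene gray
[[103 102  93  97 154 207 203 202 201 204 203 200 197 198 200 200]
 [ 99  91  77  73 123 211 203 201 204 202 203 199 199 199 201 201]
 [ 89  79  79  74 105 178 200 168 180 204 200 198 198 199 198 199]
 [ 84  81  80  76 131 217 194  93 130 209 205 202 201 200 202 202]
 [ 79  80  80  85 104 146 196  95 134 212 203 198 200 200 203 204]
 [ 79  79  88 100 117 112 110  98 134 210 203 201 201 200 198 200]
 [114 117 117 116 115 114 112  98 133 208 200 198 198 201 201 203]
 [197 110 112 113 111 144 199  96 132 207 200 197 198 200 201 202]
 [207 208 209 209 208 209 190  94 127 200 208 203 203 200 201 199]
 [202 202 204 204 203 200 182 177 158 114 175 208 204 202 202 200]
 [200 198 201 202 203 190 103  99  71  72  84 149 209 206 202 198]
 [204 202 203 206 194 112  62  65  66  66  64  59  73 143 204 198]
 [205 202 203 188  74  60  73  90  63  77  98  72  58 115 205 202]]
top gray
[[103  96  86  77  80  77  68  63  57  67  79  81  81  92 107 105  94  81
   87  95]
 [ 92  86  79  81  84  82  67  47  45  45  58  58  66  81  97 104  95  88
   86  97]
 [ 89  81  79  80  86  82  67  48  45 
[... 1444 characters left out ...]
 131 133 134 133 132 132 131 132 132
  131 132]
 [131 129 130 129 128 122 124 128 130 129 132 130 129 134 133 129 133 129
  132 135]
 [129 129 129 129 129 131 128 128 127 131 131 129 130 131 133 131 135 133
  136 134]
 [130 132 128 128 128 133 129 129 130 129 128 127 129 129 132 133 131 136
  132 136]
 [131 127 131 129 132 132 129 132 132 130 129 131 133 131 132 133 134 135
  134 133]]
frontcaptop [253.11071894 200.79776783] [254.19032613 170.4172857 ]
rearc [259.27872    241.92789619] [271.2162157  121.53379825]
pin [251.84926042 192.74439377] [249.18683141 184.71634895]
pin+5mm lat [253.35178227 192.64385301] [247.68156026 184.2172527 ]
scene ray at z.104 [0.61578623 0.0255364  0.104     ]
```

Run:
```python
from m import *
a=snap('scene');b=snap('top')
y=np.radians(-18.7);ex=np.array([np.cos(y),np.sin(y)]);ey=np.array([-np.sin(y),np.cos(y)])
P=onz(a,253.4,192.4,.105);Q=onz(b,248.1,185.6,.1);print(P,Q)
o=get_obs();p=np.array(o['tool_pos'])[:2];r=p+.077*ex
R=onz(a,250.2,184.3,.139);print('ring',r,R)
for q in(P,Q): print((q[:2]-r)@ex,(q[:2]-r)@ey)
print('scene-rel',(P[:2]-R[:2])@ex,(P[:2]-R[:2])@ey)
```

```text
[0.61429365 0.02442024 0.105     ] [0.61196537 0.02247403 0.1       ]
ring [0.61121546 0.01511961] [0.61263032 0.01431028 0.139     ]
-6.620709875234988e-05 0.009796553042441399
-0.0016475978792819634 0.007206614829744622
scene-rel -0.0016658576914435118 0.010109536462856363
```

```bash
python3 -m handwheel '[[-1,-0.04,-0.35,0.4,0,0,0],[-1,0,0,0.44,0,0,0],[-1,0,0,0,0,0,0],[-1,0,0,0,0,0,0]]' | grep -v xx
python3 - <<'E'
from m import *
o=get_obs();p=np.array(o['tool_pos']);print(p,o['force'])
a=snap('scene')
y=np.radians(-18.7);r=p+[.077*np.cos(y),.077*np.sin(y),-.159];print('ring est',r,'scene',proj(a,r), 'pin',proj(a,[.6135,.0240,.105]))
f=lambda s,x0,y0,w,h,k:cv2.resize(s['color'][y0:y0+h,x0:x0+w,::-1],None,fx=k,fy=k,interpolation=cv2.INTER_CUBIC)
cv2.imwrite('pics/crop5.png',f(a,232,170,44,40,12))
E
```

```text
clock: 11.52
tool_pos: [0.5402, 0.0487, 0.2772]
orientation: [180.0, 0.0, -18.7]
force: [-0.1, 0.2, -2.5]
opening: 0.0355
gripper_force: 30.0
[0.54023117 0.0487431  0.27721279] [-0.1169739   0.18195238 -2.45077918]
ring est [0.61316636 0.0240559  0.11821279] scene [253.10170025 188.94405098] pin [253.1843981  192.30670435]
```

View pics/crop5.png

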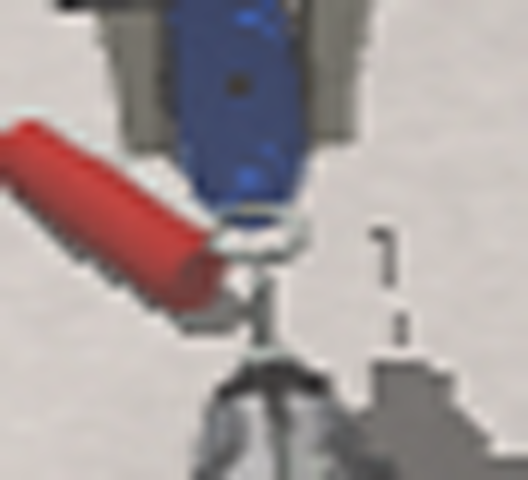

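The crop shows the ring at (253.5,189.6) directly above the pin, which is in line at column 253.5. Lowering gently.

```bash
python3 -m handwheel '[[-1,0,0,0.2,0,0,0],[-1,0,0,0.2,0,0,0],[-1,0,0,0.2,0,0,0],[-1,0,0,0,0,0,0]]'
```

```text
clock: 12.08
tool_pos: [0.54, 0.0486, 0.2618]
orientation: [180.0, 0.0, -18.7]
force: [2.1, 0.1, -1.9]
opening: 0.035
gripper_force: 30.0
```

```bash
python3 -m handwheel '[[-1,0,0,0.2,0,0,0],[-1,0,0,0.2,0,0,0],[-1,0,0,0.05,0,0,0],[-1,0,0,0,0,0,0]]'
python3 - <<'E'
from m import *
a=snap('scene')
f=lambda s,x0,y0,w,h,k:cv2.resize(s['color'][y0:y0+h,x0:x0+w,::-1],None,fx=k,fy=k,interpolation=cv2.INTER_CUBIC)
cv2.imwrite('pics/crop6.png',f(a,232,170,50,70,8))
E
```

```text
clock: 12.58
tool_pos: [0.5402, 0.0487, 0.251]
orientation: [180.0, 0.0, -18.7]
force: [0.2, -0.0, -1.3]
opening: 0.0353
gripper_force: 30.0
```

View pics/crop6.png

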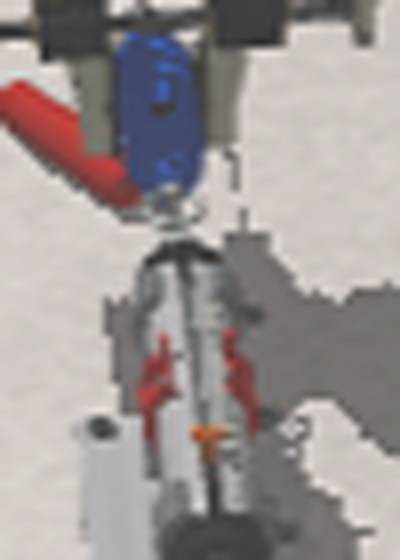

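The force stays at about zero and the pin shows inside the ring, so the ring is on the hook. The pointer is at crop (210,435) and the red marks run from about 335 to 420. Next I'll measure the pointer against the marks along the gauge axis.

```bash
cat > g.py <<'E'
from m import *
y=np.radians(-18.7);ex=np.array([np.cos(y),np.sin(y)]);ey=np.array([-np.sin(y),np.cos(y)]);p0=np.array([.6135,.0235])
def meas(z=.116,verbose=True,s=None):
    s=s or snap('scene');x0,y0,x1,y1=240,195,272,245
    hsv=cv2.cvtColor(s['color'][y0:y1,x0:x1],cv2.COLOR_RGB2HSV).astype(int);H,S,V=[hsv[...,i] for i in range(3)]
    red=((H<7)|(H>172))&(S>110)&(V>70); org=(H>=8)&(H<24)&(S>120)&(V>90)
    def along(m):
        ys,xs=np.nonzero(m);q=np.array([onz(s,x+x0,v+y0,z)[:2]-p0 for x,v in zip(xs,ys)]).reshape(-1,2);return q@ex*1e3,q@ey*1e3,S[m]
    r=along(red);o=along(org);pt=np.average(o[0],weights=o[2]) if len(o[0]) else None
    if verbose:
        print('red L',np.sort(r[0][r[1]>0]).round(0));print('red R',np.sort(r[0][r[1]<=0]).round(0))
        print('or',o[0].round(1),o[1].round(0))
        for v in range(y1-y0):
            print(v+y0,''.join('R' if red[v,u] else 'O' if org[v,u] else '.' for u in range(x1-x0)),round((onz(s,256,v+y0,z)[:2]-p0)@ex*1e3,1))
    return pt
E
python3 -c "
from g import *
print(meas())"
```

```text
red L [116. 121. 126. 131. 131. 136. 141. 141. 146. 150. 151. 155. 160. 165.
 169.]
red R [ 28. 118. 132. 133. 133. 137. 137. 138. 146. 147. 147. 147. 151. 151.
 152. 156. 160. 165. 170. 174.]
or [171.9 172.3 176.1 176.4 176.8 177.1] [-5. -2. -9. -6. -3.  0.]
195 .......R........................ 31.6
196 ................................ 37.1
197 ................................ 42.5
198 ................................ 48.0
199 ................................ 53.3
200 ................................ 58.7
201 ................................ 64.0
202 ................................ 69.2
203 ................................ 74.5
204 ................................ 79.6
205 ................................ 84.8
206 ................................ 89.9
207 ................................ 95.0
208 ................................ 100.0
209 ................................ 105.0
210 ................................ 110.0
211 ....................R........... 114.9
212 ............R.......R........... 119.8
213 ....................R........... 124.7
214 ....................RR..........
[... 615 characters left out ...]
.............................. 198.3
230 ................................ 202.6
231 ................................ 206.9
232 ................................ 211.2
233 ................................ 215.4
234 ................................ 219.7
235 ................................ 223.9
236 ................................ 228.1
237 ................................ 232.2
238 ................................ 236.3
239 ................................ 240.4
240 ................................ 244.5
241 ................................ 248.5
242 ................................ 252.5
243 ................................ 256.5
244 ................................ 260.5
175.33057959218812
```

Run:
```python
from g import *
b=snap('top');T=cv2.imread('pics/top0.png')[:,:,::-1].astype(float)
def prof(s,T,x0,y0,x1,y1,z,k=4):
    c=cv2.resize(T[y0:y1,x0:x1],None,fx=k,fy=k,interpolation=cv2.INTER_CUBIC)
    w=np.clip(c[...,0]-(c[...,1]+c[...,2])/2-15,0,None);org=np.clip(c[...,1]-c[...,2]-12,0,None)
    vs,us=np.mgrid[0:w.shape[0],0:w.shape[1]]
    q=np.array([onz(s,(u+.5)/k-.5+x0,(v+.5)/k-.5+y0,z)[:2]-p0 for u,v in zip(us.ravel(),vs.ravel())]);A=q@ex*1e3;L=q@ey*1e3
    w=w.ravel();org=org.ravel()
    w=w*(org<1)
    print('orange at',(A*org).sum()/org.sum(),(L*org).sum()/org.sum())
    c0=(L*org).sum()/org.sum()
    for nm,m in(('L',(L>c0+3)),('R',L<c0-3)):
        h,_=np.histogram(A[m],np.arange(95,185,3),weights=w[m]);print(nm,'mean',(A*w)[m].sum()/w[m].sum());print(dict(zip(range(95,182,3),h.astype(int))))
print('TOP');prof(b,T,250,125,278,165,.116)
a=snap('scene');print('SCENE');prof(a,a['color'].astype(float),244,206,266,228,.116)
```

```text
TOP
orange at 172.44394143350158 -4.615508451469545
L mean 125.6108526709117
{95: np.int64(0), 98: np.int64(0), 101: np.int64(0), 104: np.int64(21), 107: np.int64(355), 110: np.int64(722), 113: np.int64(635), 116: np.int64(395), 119: np.int64(292), 122: np.int64(409), 125: np.int64(396), 128: np.int64(419), 131: np.int64(329), 134: np.int64(53), 137: np.int64(0), 140: np.int64(0), 143: np.int64(0), 146: np.int64(0), 149: np.int64(0), 152: np.int64(0), 155: np.int64(0), 158: np.int64(0), 161: np.int64(0), 164: np.int64(0), 167: np.int64(45), 170: np.int64(248), 173: np.int64(207), 176: np.int64(19), 179: np.int64(0)}
R mean 121.14768327006611
{95: np.int64(0), 98: np.int64(0), 101: np.int64(0), 104: np.int64(47), 107: np.int64(532), 110: np.int64(1091), 113: np.int64(850), 116: np.int64(368), 119: np.int64(334), 122: np.int64(465), 125: np.int64(559), 128: np.int64(558), 131: np.int64(190), 134: np.int64(7), 137: np.int64(0), 140: np.int64(0), 143: np.int64(0), 146: np.int64(0), 149: np.int64(0), 152: np.int64(0), 155: np.int64(0), 158: np.int64(0), 161: np.int64(0), 164: np.int64(0),
[... 651 characters left out ...]
67: np.int64(447), 170: np.int64(412), 173: np.int64(428), 176: np.int64(170), 179: np.int64(29)}
R mean 145.3577729634669
{95: np.int64(0), 98: np.int64(0), 101: np.int64(0), 104: np.int64(0), 107: np.int64(0), 110: np.int64(25), 113: np.int64(244), 116: np.int64(596), 119: np.int64(650), 122: np.int64(256), 125: np.int64(754), 128: np.int64(1471), 131: np.int64(1696), 134: np.int64(1843), 137: np.int64(1626), 140: np.int64(1046), 143: np.int64(1876), 146: np.int64(2824), 149: np.int64(3033), 152: np.int64(2053), 155: np.int64(1390), 158: np.int64(814), 161: np.int64(622), 164: np.int64(547), 167: np.int64(449), 170: np.int64(586), 173: np.int64(403), 176: np.int64(277), 179: np.int64(148)}
```

Top and scene agree that the marker is set at about 50 mm. Drawing back slowly along the tool's -x.

```bash
(python3 -m handwheel '[[-1,-0.08,0,0,0,0,0],[-1,-0.08,0,0,0,0,0],[-1,-0.08,0,0,0,0,0],[-1,-0.08,0,0,0,0,0],[-1,-0.08,0,0,0,0,0]]'
python3 -m handwheel '[[-1,-0.08,0,0,0,0,0],[-1,-0.08,0,0,0,0,0],[-1,-0.08,0,0,0,0,0],[-1,-0.08,0,0,0,0,0],[-1,-0.08,0,0,0,0,0]]')
python3 -c "
from g import *
print(meas(verbose=False))"
```

```text
clock: 13.4
tool_pos: [0.5309, 0.052, 0.2514]
orientation: [-180.0, -0.0, -18.7]
force: [2.5, -0.6, -3.0]
opening: 0.0353
gripper_force: 30.0
clock: 14.02
tool_pos: [0.5213, 0.0552, 0.2513]
orientation: [-180.0, -0.0, -18.7]
force: [3.5, -0.2, -1.2]
opening: 0.0355
gripper_force: 30.0
165.33984538977307
```

```bash
(python3 -m handwheel '[[-1,-0.08,0,0,0,0,0],[-1,-0.08,0,0,0,0,0],[-1,-0.08,0,0,0,0,0],[-1,-0.08,0,0,0,0,0],[-1,-0.08,0,0,0,0,0]]'
python3 -m handwheel '[[-1,-0.08,0,0,0,0,0],[-1,-0.08,0,0,0,0,0],[-1,-0.08,0,0,0,0,0],[-1,-0.08,0,0,0,0,0],[-1,-0.08,0,0,0,0,0]]'
python3 -m handwheel '[[-1,-0.08,0,0,0,0,0],[-1,-0.08,0,0,0,0,0],[-1,-0.08,0,0,0,0,0],[-1,-0.08,0,0,0,0,0],[-1,0,0,0,0,0,0]]')
python3 - <<'E'
from g import *
s=snap('scene');print(meas(s=s,verbose=False));b=snap('top')
f=lambda s,x0,y0,w,h,k:cv2.resize(s['color'][y0:y0+h,x0:x0+w,::-1],None,fx=k,fy=k,interpolation=cv2.INTER_CUBIC)
cv2.imwrite('pics/crop7.png',np.hstack([f(s,232,180,40,55,10),f(b,245,115,38,55,10)]))
E
```

```text
clock: 14.7
tool_pos: [0.5119, 0.0585, 0.2514]
orientation: [-180.0, -0.0, -18.7]
force: [6.0, -0.0, -2.9]
opening: 0.0354
gripper_force: 29.9
clock: 15.32
tool_pos: [0.5028, 0.0617, 0.2515]
orientation: [-179.9, -0.1, -18.7]
force: [6.7, -0.5, -2.2]
opening: 0.0351
gripper_force: 29.9
clock: 15.95
tool_pos: [0.4953, 0.0643, 0.2517]
orientation: [-179.9, -0.1, -18.7]
force: [8.2, -0.8, -2.6]
opening: 0.0354
gripper_force: 29.9
136.08603727984698
```

View pics/crop7.png

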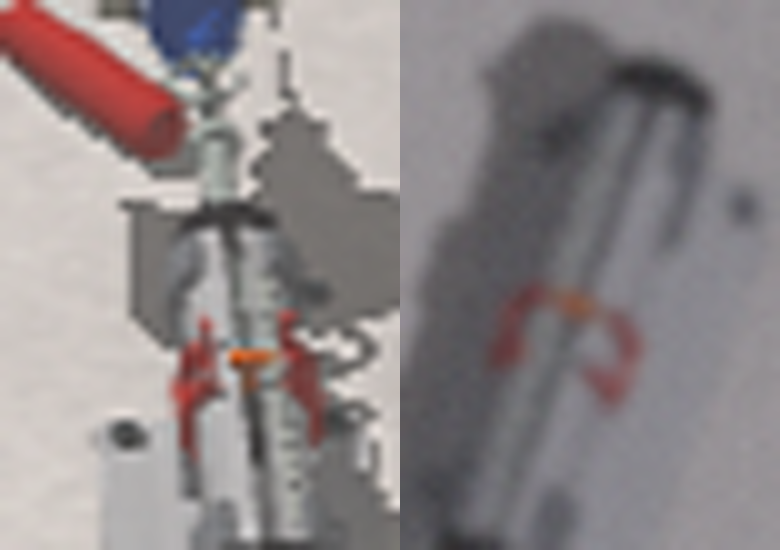

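The crop shows the orange pointer level with the rear red mark in both views, at top crop (575,305). It needs about 9.5 mm more.

```bash
(python3 -m handwheel '[[-1,-0.08,0,0,0,0,0],[-1,-0.08,0,0,0,0,0],[-1,-0.08,0,0,0,0,0],[-1,-0.08,0,0,0,0,0],[-1,-0.06,0,0,0,0,0]]'
python3 -m handwheel '[[-1,0,0,0,0,0,0],[-1,0,0,0,0,0,0],[-1,0,0,0,0,0,0]]')
python3 - <<'E'
from g import *
s=snap('scene');print(meas(s=s,verbose=False));b=snap('top')
f=lambda s,x0,y0,w,h,k:cv2.resize(s['color'][y0:y0+h,x0:x0+w,::-1],None,fx=k,fy=k,interpolation=cv2.INTER_CUBIC)
cv2.imwrite('pics/crop8.png',np.hstack([f(s,232,180,40,55,10),f(b,245,115,38,55,10)]))
E
```

```text
clock: 16.68
tool_pos: [0.4867, 0.0675, 0.2518]
orientation: [-179.9, -0.1, -18.6]
force: [8.6, -3.1, -3.3]
opening: 0.035
gripper_force: 29.9
clock: 17.05
tool_pos: [0.4867, 0.0674, 0.2518]
orientation: [-179.9, -0.1, -18.6]
force: [8.8, -1.8, -3.9]
opening: 0.0352
gripper_force: 29.9
127.93654598844223
```

View pics/crop8.png

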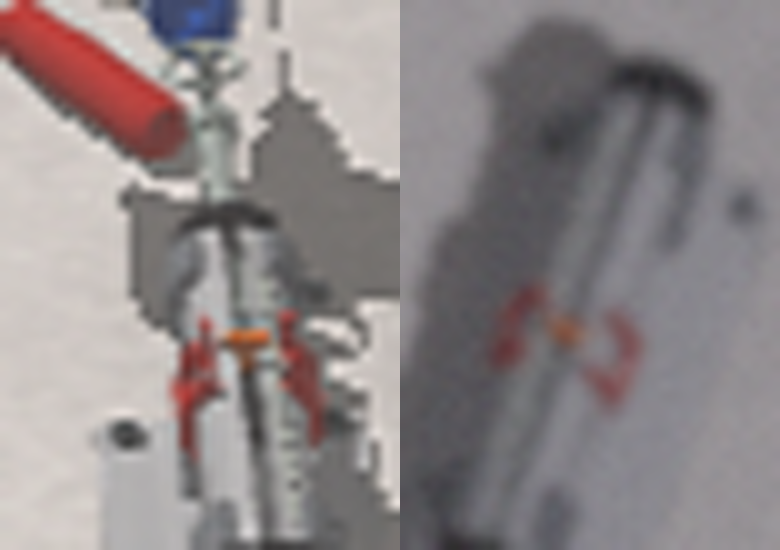

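The pointer stands midway between the marks, at top crop (563,332), with the spring pulling steadily at about 9 N. Handing in.

```bash
python3 -c "
from plant import *
print(close_job())"
```

```text
the job is handed in; nothing more can be done
None
```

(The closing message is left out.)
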